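# Balance a mobile's crossbar and mark its hanging point

## Robot

A 6-joint arm with a two-finger parallel gripper is mounted at the origin on the work surface. World frame = base frame: x ahead of the robot, y to its left, z up, the work surface at z = 0. Lengths are in m, angles in degrees, forces in N, time in s.
With the tool pointing down it reaches from about 0.4 to 0.825 m from the base axis. Payload 7 kg.
Tool frame: the origin (TCP) lies midway between the tips of the shut fingers; the grasp point (between the pads) lies r.grip_depth behind it (r.grip_depth is the distance from the TCP to the grasp point, in m); z points along the fingers, y is the line along which they close (so a half turn about z gives the same grasp; the last joint's range is limited). The gripper opens to 88 mm and grips with 3 to 60 N. Pads are 19 mm wide; open, the fingers measure 130 mm over their backs; the gripper's body (78 mm by 193 mm) begins 47 mm behind the grasp point.
Start: joints at [-59.696, 20.546, 0.682, 0, -70.136, -16.507], TCP at [0.161, -0.656, 0.227] pointing down, gripper open.
Joint ranges: [-176.03, 176.03], [-82.01, 121.73], [-58.28, 71.71], [-173.87, 95.51], [-174.79, -0.11], [-173.66, 173.66]. Speed limits (degrees/s): [136.94, 136.94, 172.46, 180, 180, 180].

## Interface

Orientations are given as [roll, pitch, yaw] about the fixed x, y, z axes, in that order (R = Rz(yaw) Ry(pitch) Rx(roll)).
In Python, from plant import r, vision, job gives the robot as it stands (r), with the cameras (vision) and the job (job).
- The arm moves only by the shell command python3 drive.py 'ROWS' [OPENING] [FORCE]. ROWS is a JSON list of rows, 1 to 12 of them, each of 6 numbers: dx, dy, dz in m, then a rotation vector rx, ry, rz in degrees; each row is the pose to reach, as a shift and turn from the pose commanded when the command began, along the tool's axes at that moment; what a row does not reach only later rows make up. A row lasts 1/12 s, in which the tool goes at most 0.0417 m and 7.16 degrees, less where a joint would pass 70% of its speed; a pose out of reach is approached as far as the arm can. OPENING is the finger opening in m, set as the command begins (- or left out keeps the last). The fingers move at their own pace and stop on an object; FORCE is the grip in N (left out, the last holds). Time passes only in rows, so rows that do not move let the fingers close. It prints the time, the measured TCP pose, the force, the opening and the grip force at its end.
- r.get_state(): the state, without advancing time (a new reading comes with each control period).
- vision.capture(name): name is "scene" or "top"; returns a dict with "frame" (480x640x3 uint8, red, green, blue), "z_map" (480x640 float32, m along the optical axis (not along the pixel's ray), 0 where there is no reading), "fx", "fy", "cx", "cy" (pixels), "D" ([k1, k2, p1, p2, k3] as OpenCV has them; the pictures are not rectified), "cam_to_world" (4x4, takes a point from camera to world coordinates). Camera axes: x right, y down, z forward; pixel columns grow to the right and rows downward; lengths in m; the calibration is good to about 2 mm. A picture is of the moment at which its call begins.
- job.close_job(): hands the job in; it is judged then, once.
The state is a dict: "time_s": time; "joints": joint angles; "qd": joint speeds; "joint_torque": joint torques, N m; "tcp_pos": TCP position; "eef_rot": TCP orientation; "contact_force": force on the tool from outside, world axes, zero at the start; "moment": the same for the moment, N m; "gripper_width": finger opening in m; "gripper_force": force on a finger pad.
Only numpy, scipy, OpenCV 4.12 (cv2) and the standard library are available. Lean on these libraries where they do the work, as an engineer would, in place of code of your own. Each camera call takes 0.05 s, during which the arm holds its last target. There are 200 camera calls.

## Task

The wooden crossbar for a hanging mobile lies across the raised edge of the balancing stand, too far over, with its big-disc end tipped down. Slide it along the edge, without lifting it off, until it rests level by itself; then mark that balance point by setting the aluminium saddle astride the bar, right above the edge, and leave the bar balanced level.

Things in the scene. Friction and masses are not known exactly. Their poses are not given: they have to be found in the camera images.
- stand: Wooden balancing stand, fixed: 260 x 70 x 12 mm base board, across its middle a wedge with a steel edge: flat top 28 mm along the bar, 40 mm across, 60 mm above the table. Two stop blocks (16 along x 24 across, tops at 54.5 mm) 87 mm either side catch a tipping bar. Origin: on the table under the edge's middle; x along the board and bar (towards the bar's big-disc end), y across, z up.
- bar: Loose wood strip 260 (x) x 18 (y) x 12 mm (z), 0.16 kg; on top a big brass disc (40 wide, 6 high) 110 mm from mid-length at +x, a small one (24 wide, 4 high) 118 mm at -x. Origin: underside, mid-length. Balances 40 mm from there to +x; level, after rocking a little, if that is within 13 mm of the edge's middle, else tips 4 deg. Starts 30-70 mm too far to +x. The strip without discs isn't it.
- rider: Loose aluminium marking saddle, 30 g: plate 24 (x) x 42 (y) x 4 mm, two 3 mm cheeks reaching 9 mm down at its y sides, 36 mm apart inside, and an upright grip tab on top, 24 (x) x 12 (y) x 32 mm high. Origin: centre of the plate's underside (9 mm up at the start); z up, x along the channel, which goes along the bar. The square dimpled block and round stamp nearby are not it.

How it is judged (in metres and radians):
On the way:
1. the bar, let go, rests level on the edge (its balance point within 15 mm of the middle of the edge), before the saddle is on it (angle between bar's own z axis and vertical below 0.04 rad and z of bar in the frame of stand between 0.057 and 0.064 m and x of bar in the frame of stand between -0.055 and -0.025 m and contact force between the fingers and bar below 0.05 N and contact force between rider and bar below 0.02 N), for 0.3 s.
At the end, for the whole second after the job is handed in: The bar rests level (within about 2 degrees) on the stand's edge, its balance point within 15 mm of the middle of the edge; the saddle sits upright astride the bar, its plate down on the bar, its middle within 15 mm of the middle of the edge; both are at rest (angle between bar's own z axis and vertical below 0.04 rad and z of bar in the frame of stand between 0.057 and 0.064 m and x of bar in the frame of stand between -0.055 and -0.025 m and x of rider in the frame of stand between -0.015 and 0.015 m and z of rider in the frame of bar between 0.009 and 0.016 m and y of rider in the frame of bar between -0.014 and 0.014 m and angle between rider's own z axis and vertical below 0.1 rad and linear speed of each of bar, rider below 0.02 m/s); the robot touches nothing.
It fails at once if the bar is lifted more than 18 mm off the edge (z of bar in the frame of stand above 0.078 m).
It also fails if it takes over 45 s, if anything falls off the work surface, if the arm or the gripper's body presses on something with over 40 N, if the wrist force passes 120 N, or if a joint passes its speed limit or range.

## Working session

There is one attempt and no reset: what is moved stays moved. The work goes in short steps, Python scripts to look and compute and a shell command to move; the robot and the scene stay as the last step left them, time stands still between calls to the robot, and variables do not carry over. Pictures are saved under pics/ and viewed, at most 10 in all, crops included, and the job is handed in when it is done.

```bash
ls; mkdir -p pics; cat > h.py <<'E'
import numpy as np,cv2
from plant import r, vision, job
def cap(n,f=None):
    c=vision.capture(n)
    np.savez('last_%s.npz'%n,**{k:np.asarray(v) for k,v in c.items()})
    if f: cv2.imwrite('pics/'+f,c['frame'][:,:,::-1])
    return c
def load(n): return dict(np.load('last_%s.npz'%n))
def K(c): return np.array([[c['fx'],0,c['cx']],[0,c['fy'],c['cy']],[0,0,1]],float)
def ray(c,u,v):
    p=cv2.undistortPoints(np.array([[[u,v]]],float),K(c),np.array(c['D'],float))[0,0]
    return np.array([p[0],p[1],1.])
def px(c,u,v,z=None):
    """pixel -> world; by depth, or on plane z"""
    d=ray(c,u,v);T=np.array(c['cam_to_world']);
    if z is None:
        w=c['z_map'][int(v)-1:int(v)+2,int(u)-1:int(u)+2];w=w[w>0];s=np.median(w)
    else: s=(z-T[2,3])/(T[:3,:3]@d)[2]
    return T[:3,:3]@(d*s)+T[:3,3]
def cloud(c):
    h,w=c['z_map'].shape
    uu,vv=np.meshgrid(np.arange(w),np.arange(h))
    p=cv2.undistortPoints(np.stack([uu,vv],-1).reshape(-1,1,2).astype(float),K(c),np.array(c['D'],float)).reshape(h,w,2)
    P=np.dstack([p,np.ones((h,w))])*c['z_map'][...,None]
    T=np.array(c['cam_to_world']);return P@T[:3,:3].T+T[:3,3]
E
python3 - <<'E'
from h import *
np.set_printoptions(precision=3,suppress=True)
for n in('top','scene'):
    c=cap(n,n+'0.png');print(c['cam_to_world'])
print(r.get_state(),r.grip_depth)
E
```

```text
drive.py
pics
plant.py
[[-0.05  -0.978  0.203  0.331]
 [-0.999  0.049 -0.009 -0.063]
 [-0.001 -0.204 -0.979  1.02 ]
 [ 0.     0.     0.     1.   ]]
[[ 0.227  0.647 -0.728  1.192]
 [ 0.974 -0.139  0.18  -0.229]
 [ 0.016 -0.749 -0.662  0.715]
 [ 0.     0.     0.     1.   ]]
{'time_s': 0.1, 'joints': array([-59.698,  20.586,   0.642,  -0.018, -70.134, -16.507]), 'qd': array([-0.07 , -0.1  ,  0.065,  0.128, -0.03 ,  0.025]), 'joint_torque': array([ -0.002, -58.417,  29.375,   7.016,   0.01 ,  -0.   ]), 'tcp_pos': array([ 0.161, -0.655,  0.226]), 'eef_rot': array([ 179.92 ,   -0.006, -166.211]), 'contact_force': array([-0.215,  0.62 ,  0.673]), 'moment': array([0.013, 0.034, 0.074]), 'gripper_force': 0.0, 'gripper_width': 0.08775803441562852} 0.0188
```

View pics/top0.png

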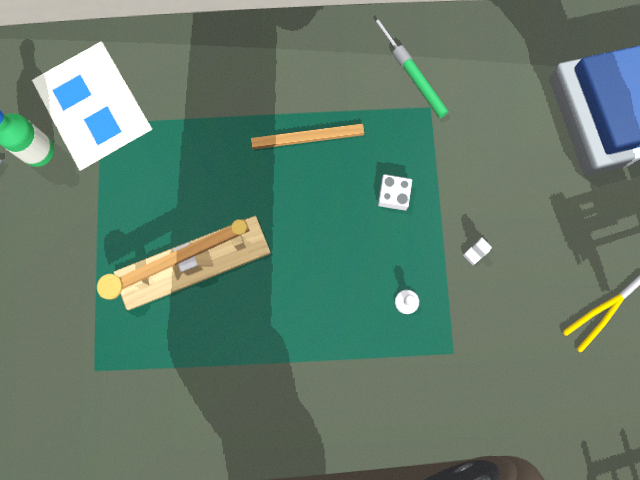

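View pics/scene0.png

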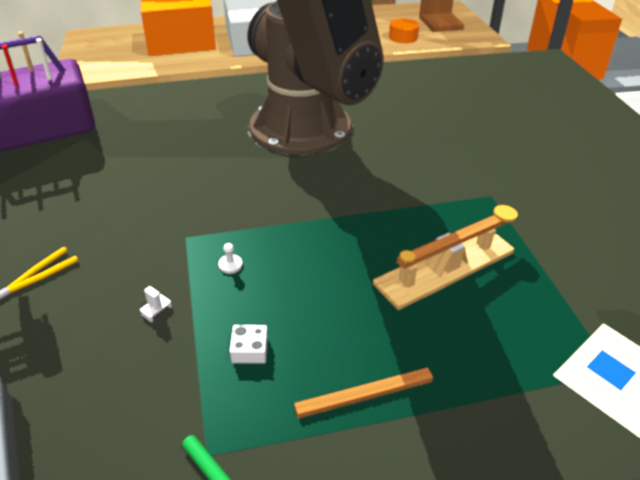

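The top view shows the bar with its big disc at about (109,287) and small disc at (239,227), on the stand. The saddle is at about (477,251), right of the mat. The scene view shows the saddle's upright tab at (152,298). Next I'll take enlarged crops.

```bash
python3 - <<'E'
from h import *
np.set_printoptions(precision=3,suppress=True)
c=load('top');f=c['frame'][:,:,::-1]
a=cv2.resize(f[205:320,90:280],None,fx=4,fy=4,interpolation=cv2.INTER_CUBIC)
b=cv2.resize(f[230:275,455:500],None,fx=8,fy=8,interpolation=cv2.INTER_CUBIC)
cv2.imwrite('pics/cropbar.png',a);cv2.imwrite('pics/croprider.png',b)
for u,v in((109,287),(239,227),(174,258),(188,265),(477,251)):print(u,v,px(c,u,v))
P=cloud(c)
w=P[230:275,455:500].reshape(-1,3);m=w[:,2]>.035;print('tab top',m.sum(),w[m].mean(0)); 
m=(w[:,2]>.006);print(m.sum(),w[m].mean(0),w[:,2].max())
print(np.round(P[238:264:2,462:494:2,2]*1000).astype(int))
E
```

```text
109 287 [0.469 0.273 0.07 ]
239 227 [0.553 0.06  0.084]
174 258 [0.511 0.167 0.071]
188 265 [0.501 0.147 0.06 ]
477 251 [ 0.506 -0.33   0.024]
tab top 129 [ 0.501 -0.323  0.081]
376 [ 0.504 -0.327  0.038] 1.0202198415460104
[[-3  0 -3  2 -1  0 -6 -1 -1 -2 14 -4  1 -3 -1 -4]
 [ 1 -3 -5 -4  0  0  0 -3 -3 42 16 11  0  1  5 -3]
 [ 1  1  0  1 -4 -1  0 -3 44 43 41 15 11  0 -2 -1]
 [-2 -3 -3  0 -3 -1  1 47 45 46 44 44 11 11  3  0]
 [-2 -4  0  2 -1  0 30 41 44 47 43 44 46 10 12 -2]
 [ 0  1  0  1  0 21 24 31 41 45 44 45 44 49  9  1]
 [-2 -1  0  0 14 14 17 21 30 40 44 45 47 44 -2 -1]
 [ 1 -2 12 10  9 13 14 17 24 32 37 42 45 44 -1 -1]
 [ 0 11 13 13 12 15 13 14 16 28 34 41 44  1 -1 -2]
 [-1  0  6 11 14 12 13 10  9 21 24 -2 -1  0 -1  1]
 [-2 -3  3  9  9 12 13  9 10 14 -1 -1  2 -1 -2  2]
 [ 4  3 -3  4  9 11 11 10 10  0  3 -2  1  0 -3  2]
 [-1 -1  1  1  3 13 10 14  0 -4  2 -4 -3 -1 -1 -1]]
```

View pics/cropbar.png

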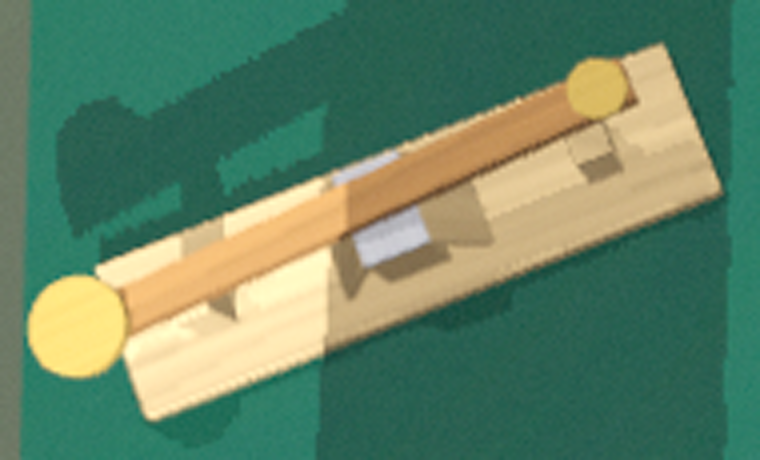

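View pics/croprider.png

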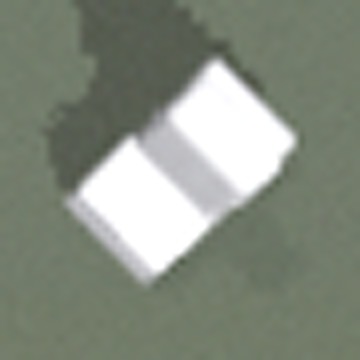

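In the bar crop, the bar runs from the big disc (77,326) to the small disc (597,88). The lower end of the steel edge is at (363,265)-(430,237), its upper end at about (333,182)-(390,153), and the board corners are at (662,44), (722,190), (150,420) and (97,267). In the rider crop, the tab's near top edge runs (160,115)-(237,200) and the plate's near edge runs (78,192)-(155,272).

```bash
python3 - <<'E'
from h import *
np.set_printoptions(precision=4,suppress=True)
c=load('top');P=cloud(c)
B=lambda u,v,z:px(c,90+(u+.5)/4-.5,205+(v+.5)/4-.5,z)
R=lambda u,v,z:px(c,455+(u+.5)/8-.5,230+(v+.5)/8-.5,z)
big=B(77,326,.070);sm=B(597,88,.083)
d=sm-big;print('big',big,'small',sm,'L',np.linalg.norm(d[:2]),'yaw',np.degrees(np.arctan2(-d[1],-d[0])))
cs=np.array([B(662,44,.012),B(722,190,.012),B(150,420,.012),B(97,267,.012)])
print(cs, np.linalg.norm(np.diff(cs,axis=0)[:,:2],axis=1),cs.mean(0))
x1=cs[3]-cs[0];x2=cs[2]-cs[1];ya=np.arctan2(*(x1+x2)[1::-1]);print('stand yaw',np.degrees(ya))
X=np.array([np.cos(ya),np.sin(ya)]);Y=np.array([-X[1],X[0]])
E=[B(363,265,.06),B(430,237,.06),B(333,182,.06),B(390,153,.06)]
O=cs.mean(0)[:2]
for n,q in[('big',big),('small',sm)]+[('e',e) for e in E]:print(n,(q[:2]-O)@X,(q[:2]-O)@Y)
# bar top surface from depth
S=np.dstack([(P[...,:2]-O)@X,(P[...,:2]-O)@Y,P[...,2]])[200:325,85:285].reshape(-1,3)
for a in np.arange(-.14,.19,.02):
    m=(abs(S[:,0]-a)<.006)&(S[:,2]>.0645)&(S[:,2]<.1);
    if m.sum()>3: print('%.2f'%a,m.sum(),S[m].mean(0), np.ptp(S[m,1]))
for h,e in(('tab',[R(160,115,.045),R(237,200,.045)]),('plate',[R(78,192,.013),R(155,272,.013)])):
    v=e[1]-e[0];print(h,e[0],e[1],np.linalg.norm(v),np.degrees(np.arctan2(v[1],v[0])))
q=P[230:275,455:500].reshape(-1,3);m=(q[:,2]>.040)&(q[:,2]<.05);a=q[m];print('tab',a.mean(0),m.sum(),cv2.minAreaRect((a[:,:2]*1e3).astype(np.float32)))
m=(q[:,2]>.007)&(q[:,2]<.05);a=q[m];print('all',a.mean(0),cv2.minAreaRect((a[:,:2]*1e3).astype(np.float32)))
E
```

```text
big [0.4708 0.2726 0.07  ] small [0.5543 0.0607 0.083 ] L 0.22778812676558485 yaw 111.51307861224525
[[0.5892 0.0418 0.012 ]
 [0.5243 0.0181 0.012 ]
 [0.4382 0.2613 0.012 ]
 [0.5042 0.2849 0.012 ]] [0.0691 0.258  0.0701] [0.514  0.1515 0.012 ]
stand yaw 109.38202841774519
big 0.12857002549539487 0.0005522079082587838
small -0.09906056044565466 -0.007918154510707529
e 0.015160936650673282 0.01840848445643404
e -0.013865339512942847 0.01791515702297277
e 0.015136566046494548 -0.018276334631351743
e -0.010458210238192758 -0.020759024771034237
-0.10 113 [-0.1    -0.0067  0.0831] 0.02397214885654956
-0.08 97 [-0.0799 -0.0056  0.0774] 0.019228433314959527
-0.06 96 [-0.0601 -0.0052  0.0757] 0.018973096713813132
-0.04 97 [-0.0401 -0.0043  0.0749] 0.019333512253490875
-0.02 93 [-0.0201 -0.0036  0.0738] 0.01914949686456289
0.00 94 [ 0.0001 -0.003   0.0724] 0.029887689720302618
0.02 89 [ 0.02   -0.0023  0.0709] 0.019002490637295436
0.04 85 [ 0.0401 -0.0016  0.0699] 0.01900231287480488
0.06 85 [ 0.06   -0.0012  0.069 ] 0.0191859163652687
0.08 79 [ 0.0802 -0.0014  0.0677] 0.01760132681322588
0.10 73 [ 0.0998 -0.0006  0.0671] 0.018111395276710934
0.12 172 [0.1202 0.0014 0.0709] 0.038663470527047605
0.14 141 [0.1394 0.     0.0697] 0.0384017962467869
tab [ 0.5147 -0.3212  0.045 ] [ 0.4962 -0.3353  0.045 ] 0.023346667261958207 -142.60905933896842
plate [ 0.505  -0.3104  0.013 ] [ 0.4871 -0.3252  0.013 ] 0.023246556234827718 -140.62559074066206
tab [ 0.5086 -0.3339  0.0442] 111 ((508.6119384765625, -334.4440612792969), (23.145606994628906, 13.047674179077148), 40.162269592285156)
all [ 0.5064 -0.331   0.0246] ((508.9919738769531, -334.3217468261719), (24.043848037719727, 43.85039138793945), 39.028717041015625)
```

The measurements agree: disc spacing 228 mm, board 258 x 70 mm, tab 23 x 13 mm, bar top about 72 mm over the edge. In the stand frame the bar origin is at +0.019 m, so it has to slide −59 mm along its own axis (yaw 111.5°). I'll grip it at stand x = 0.07.

```bash
cat > to.py <<'E'
import sys,numpy as np
from scipy.spatial.transform import Rotation as Ro
from plant import r, vision, job
a=list(map(float,sys.argv[1:]))
s=r.get_state();R0=Ro.from_euler('xyz',s['eef_rot'],degrees=True)
p=np.array(s['tcp_pos'])
R1=Ro.from_euler('xyz',[180,0,a[3]],degrees=True) if len(a)>3 else R0
print(np.round(R0.inv().apply(np.array(a[:3])-p),4),np.round((R0.inv()*R1).as_rotvec(degrees=True),2),'rows',round(np.linalg.norm(np.array(a[:3])-p)/.0417,1),'yaw',s['eef_rot'][2],'t',s['time_s'])
E
python3 to.py .45 -.2 .21 -110
```

```text
[-0.3893  0.3731  0.0162] [ 8.000e-02  3.000e-02 -5.621e+01] rows 12.9 yaw -166.21109058545514 t 0.1
```

```bash
python3 drive.py '[[-0.03,0.029,0,0,0,-4],[-0.06,0.057,0,0,0,-9],[-0.09,0.086,0,0,0,-14],[-0.12,0.115,0.005,0,0,-19],[-0.15,0.144,0.005,0,0,-24],[-0.18,0.172,0.005,0,0,-29],[-0.21,0.201,0.01,0,0,-34],[-0.24,0.23,0.01,0,0,-39],[-0.27,0.259,0.01,0,0,-44],[-0.30,0.287,0.015,0,0,-49],[-0.33,0.316,0.015,0,0,-53],[-0.36,0.345,0.016,0,0,-56]]' 0.06; python3 to.py .492 .218 .14 -68.5
```

```text
time_s: 1.1
tcp_pos: [0.4285, -0.2328, 0.2105]
eef_rot: [180.0, 0.0, -110.0]
contact_force: [0.9, -1.0, 0.2]
gripper_width: 0.0598
gripper_force: 0.0
[-0.4454  0.0944  0.0706] [ 0.000e+00  1.000e-02 -4.148e+01] rows 11.0 yaw -109.98470692415212 t 1.1
```

```bash
python3 drive.py '[[-0.038,0.008,0,0,0,-4],[-0.076,0.016,0,0,0,-8],[-0.114,0.024,0,0,0,-12],[-0.152,0.032,0.01,0,0,-16],[-0.19,0.04,0.02,0,0,-20],[-0.228,0.048,0.03,0,0,-24],[-0.266,0.056,0.04,0,0,-28],[-0.304,0.064,0.05,0,0,-32],[-0.342,0.072,0.06,0,0,-35],[-0.38,0.081,0.07,0,0,-38],[-0.415,0.088,0.07,0,0,-41],[-0.445,0.094,0.07,0,0,-41.5]]'; python3 to.py .492 .218 .06 -68.5
```

```text
time_s: 2.1
tcp_pos: [0.4931, 0.2174, 0.1396]
eef_rot: [179.9, -0.0, -68.5]
contact_force: [1.7, -1.0, -0.0]
gripper_width: 0.0598
gripper_force: 0.0
[-0.001   0.0007  0.0796] [ 0.09 -0.03  0.04] rows 1.9 yaw -68.46089889346521 t 2.1
```

```bash
python3 drive.py '[[-0.001,0.001,0.02,0,0,0],[-0.001,0.001,0.045,0,0,0],[-0.001,0.001,0.065,0,0,0],[-0.001,0.001,0.075,0,0,0],[-0.001,0.001,0.0796,0,0,0],[-0.001,0.001,0.0796,0,0,0]]'; python3 drive.py '[[0,0,0,0,0,0],[0,0,0,0,0,0],[0,0,0,0,0,0],[0,0,0,0,0,0],[0,0,0,0,0,0],[0,0,0,0,0,0]]' 0.01 6; python3 to.py .492 .218 .06 -68.5
```

```text
time_s: 2.6
tcp_pos: [0.492, 0.2154, 0.0603]
eef_rot: [179.9, -0.0, -68.7]
contact_force: [-0.5, 1.1, 0.0]
gripper_width: 0.0601
gripper_force: 0.0
time_s: 3.1
tcp_pos: [0.4925, 0.2159, 0.0614]
eef_rot: [-180.0, 0.0, -68.7]
contact_force: [-0.4, -0.5, 0.1]
gripper_width: 0.0252
gripper_force: 0.0
[-0.0021 -0.0003  0.0014] [-0.04  0.02 -0.21] rows 0.1 yaw -68.70922954225094 t 3.1
```

```bash
python3 drive.py '[[0,0,0,0,0,0],[0,0,0,0,0,0],[0,0,0,0,0,0],[0,0,0,0,0,0]]'; python3 drive.py '[[0.005,0,-0.0003,0,0,0],[0.012,0,-0.0008,0,0,0],[0.02,0,-0.0014,0,0,0],[0.028,0,-0.0019,0,0,0],[0.036,0,-0.0025,0,0,0],[0.044,0,-0.003,0,0,0],[0.051,0,-0.0035,0,0,0],[0.056,0,-0.0038,0,0,0],[0.059,0,-0.004,0,0,0],[0.059,0,-0.004,0,0,0]]'; python3 to.py .5137 .163 .065 
```

```text
time_s: 3.43
tcp_pos: [0.4925, 0.216, 0.0612]
eef_rot: [-180.0, 0.0, -68.7]
contact_force: [-0.7, 0.0, 2.8]
gripper_width: 0.0178
gripper_force: 6.0
time_s: 4.27
tcp_pos: [0.514, 0.1597, 0.0649]
eef_rot: [180.0, -0.0, -68.7]
contact_force: [1.0, -2.2, 2.4]
gripper_width: 0.0176
gripper_force: 6.0
[-0.0032 -0.001  -0.0001] [0. 0. 0.] rows 0.1 yaw -68.74168189154098 t 4.2667
```

```bash
cat > bar.py <<'E'
from h import *
import sys
np.set_printoptions(precision=4,suppress=True)
c=cap('top',sys.argv[1] if len(sys.argv)>1 else None);P=cloud(c)
O=np.array([.514,.1515]);ya=np.radians(109.38);X=np.array([np.cos(ya),np.sin(ya)]);Y=np.array([-X[1],X[0]])
S=np.dstack([(P[...,:2]-O)@X,(P[...,:2]-O)@Y,P[...,2]])[180:340,70:300].reshape(-1,3)
for a in np.arange(-.18,.15,.02):
    m=(abs(S[:,0]-a)<.006)&(S[:,2]>.0645)&(S[:,2]<.088)&(abs(S[:,1])<.035)
    if m.sum()>3: print('%.2f'%a,m.sum(),S[m].mean(0), np.ptp(S[m,1]))
def rng(m):return S[m][:,0].min(),S[m][:,0].max()
h=cv2.cvtColor(c['frame'],cv2.COLOR_RGB2HSV)[180:340,70:300].reshape(-1,3).astype(int)
m=(h[:,0]>=20)&(h[:,0]<=28)&(h[:,1]>110)&(h[:,2]>120)&(S[:,2]>.06)
for n,k in(('big',S[:,0]>0),('small',S[:,0]<0)):
    q=S[m&k&(abs(S[:,1])<.04)]
    if len(q):print(n,len(q),q.mean(0),q[:,0].min(),q[:,0].max())
E
python3 bar.py slid.png
```

```text
-0.16 113 [-0.16   -0.0071  0.0812] 0.024215265769729495
-0.14 93 [-0.14   -0.0058  0.0759] 0.01876086908908104
-0.12 94 [-0.1199 -0.0052  0.0757] 0.018997656850810157
-0.10 94 [-0.1    -0.0048  0.0752] 0.019477300538983236
-0.08 95 [-0.08   -0.004   0.0744] 0.01873479369798729
-0.06 95 [-0.0599 -0.0033  0.0736] 0.018956525736224916
-0.04 91 [-0.0399 -0.0029  0.073 ] 0.018939031926409243
-0.02 32 [-0.0239 -0.0037  0.0728] 0.01871617939241767
0.06 30 [0.0647 0.0067 0.0766] 0.026501291976360503
0.08 132 [0.0798 0.0003 0.0754] 0.03290008137026644
big 300 [0.0703 0.0055 0.0864] 0.024008596524681333 0.08903944880428828
small 194 [-0.1516 -0.0065  0.0851] -0.17105272369127633 -0.019192667411979957
```

View pics/slid.png

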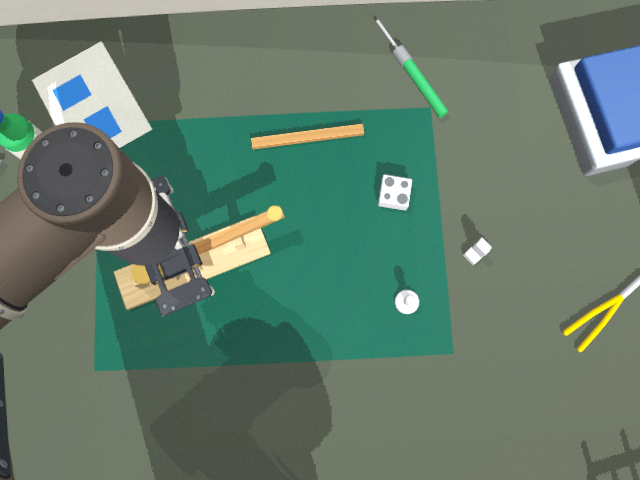

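The bar has moved with the gripper. The small disc is now at pixel (275,214), which puts the bar origin at about −0.041 m in the stand frame, on target. I'll release it, wait, then retreat upward.

```bash
python3 drive.py '[[0,0,0,0,0,0],[0,0,0,0,0,0],[0,0,0,0,0,0],[0,0,0,0,0,0],[0,0,0,0,0,0],[0,0,0,0,0,0],[0,0,0,0,0,0],[0,0,0,0,0,0],[0,0,0,0,0,0],[0,0,0,0,0,0]]' 0.05;  python3 drive.py '[[0,0,-0.01,0,0,0],[0,0,-0.03,0,0,0],[0,0,-0.06,0,0,0],[0,0,-0.1,0,0,0],[0,0,-0.13,0,0,0],[0,0,-0.14,0,0,0]]'; python3 to.py .509 -.334 .12 -140.5
```

```text
time_s: 5.15
tcp_pos: [0.5138, 0.1609, 0.065]
eef_rot: [-180.0, 0.0, -68.7]
contact_force: [-0.7, 0.8, -0.0]
gripper_width: 0.05
gripper_force: 0.0
time_s: 5.65
tcp_pos: [0.5159, 0.1617, 0.2112]
eef_rot: [-179.5, 0.0, -68.7]
contact_force: [1.4, 0.0, 0.2]
gripper_width: 0.0497
gripper_force: 0.0
[0.4593 0.1876 0.0893] [-0.37  0.32 71.85] rows 12.1 yaw -68.6543584312933 t 5.65
```

```bash
python3 drive.py '[[0.037,0.015,0,0,0,6],[0.074,0.03,0,0,0,12],[0.111,0.045,0,0,0,18],[0.148,0.06,0,0,0,24],[0.185,0.075,0.01,0,0,30],[0.222,0.09,0.02,0,0,36],[0.259,0.105,0.03,0,0,42],[0.296,0.12,0.04,0,0,48],[0.333,0.135,0.05,0,0,54],[0.37,0.15,0.06,0,0,60],[0.407,0.165,0.07,0,0,66],[0.435,0.177,0.08,0,0,71]]'; python3 bar.py level.png; python3 to.py .509 -.334 .017 -140.2
```

```text
time_s: 6.65
tcp_pos: [0.5064, -0.3116, 0.1249]
eef_rot: [-180.0, -0.0, -140.1]
contact_force: [1.1, -0.3, 0.6]
gripper_width: 0.0502
gripper_force: 0.0
-0.16 109 [-0.1599 -0.0071  0.0775] 0.023306454584208252
-0.14 89 [-0.1401 -0.0064  0.073 ] 0.01864022956978275
-0.12 88 [-0.1201 -0.0058  0.0727] 0.018053227575444475
-0.10 89 [-0.1    -0.0051  0.0725] 0.018572615279809534
-0.08 92 [-0.08   -0.004   0.0726] 0.0192985288679145
-0.06 88 [-0.0602 -0.0037  0.072 ] 0.018270504378504804
-0.04 90 [-0.0399 -0.003   0.0716] 0.019716891862130412
-0.02 92 [-0.02   -0.0024  0.0719] 0.019065498620080976
-0.00 91 [-0.     -0.0019  0.0719] 0.018819013905636936
0.02 91 [ 0.0202 -0.0004  0.0715] 0.01918143621767466
0.04 91 [0.0398 0.     0.0713] 0.01923515679065904
0.06 173 [0.0602 0.0005 0.0772] 0.03811101063920004
0.08 141 [ 0.0793 -0.0009  0.0774] 0.03520435274432666
big 494 [0.0678 0.     0.0773] 0.04822934402052248 0.08815578936180543
small 182 [-0.1595 -0.0076  0.0773] -0.1711951231417062 -0.14765611898512832
[ 0.0092 -0.0176  0.1055] [ 0.1  -0.13 -0.3 ] rows 2.6 yaw -140.49895115092272 t 6.7
```

View pics/level.png

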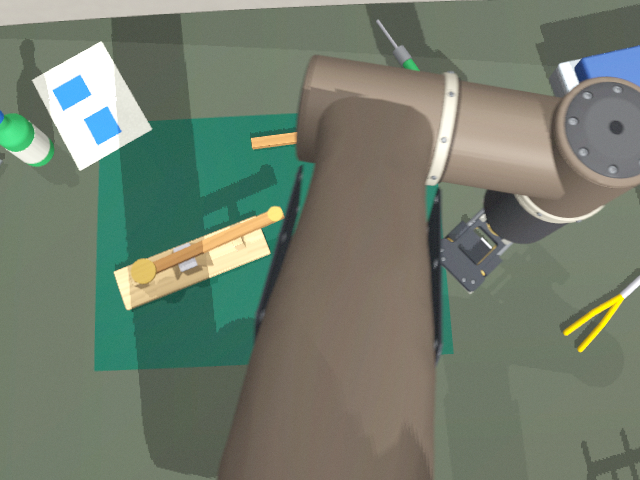

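The bar is level, with its top at 72 ± 1 mm along its length, the big disc at (144,270) and the small one at (276,214). Its origin is at about −0.042 m. The gripper is above the saddle, so I'll align and descend.

```bash
python3 drive.py '[[0.005,-0.009,0.01,0,0,0],[0.009,-0.0176,0.03,0,0,0],[0.009,-0.0176,0.06,0,0,0],[0.009,-0.0176,0.085,0,0,0],[0.009,-0.0176,0.1,0,0,0],[0.009,-0.0176,0.1055,0,0,0],[0.009,-0.0176,0.1055,0,0,0],[0.009,-0.0176,0.1055,0,0,0]]'; python3 to.py .509 -.334 .017 -140.2;  python3 drive.py '[[0,0,0,0,0,0],[0,0,0,0,0,0],[0,0,0,0,0,0],[0,0,0,0,0,0],[0,0,0,0,0,0],[0,0,0,0,0,0],[0,0,0,0,0,0],[0,0,0,0,0,0],[0,0,0,0,0,0]]' 0.003 12; python3 to.py .509 -.334 .017 -140.2
```

```text
time_s: 7.37
tcp_pos: [0.512, -0.3278, 0.0201]
eef_rot: [-180.0, 0.0, -139.6]
contact_force: [0.4, 0.6, 0.9]
gripper_width: 0.0498
gripper_force: 0.0
[ 0.0063 -0.0027  0.0031] [-0.04  0.01  0.59] rows 0.2 yaw -139.61354176841195 t 7.3667
time_s: 8.12
tcp_pos: [0.5116, -0.3281, 0.0198]
eef_rot: [-180.0, 0.0, -139.7]
contact_force: [-0.7, -0.1, 3.2]
gripper_width: 0.0119
gripper_force: 12.0
[ 0.0058 -0.0028  0.0028] [-0.03  0.01  0.5 ] rows 0.2 yaw -139.69556852133982 t 8.1167
```

```bash
python3 drive.py '[[0,0,0,0,0,0],[0,0,0,0,0,0],[0,0,0,0,0,0],[0.003,0,0.001,0,0,0],[0.006,0,0.002,0,0,0],[0.006,0,0.002,0,0,0]]' 0.025;  python3 drive.py '[[0,0,0,0,0,0],[0,0,0,0,0,0],[0,0,0,0,0,0],[0,0,0,0,0,0],[0,0,0,0,0,0],[0,0,0,0,0,0]]' 0.003 12; python3 to.py .509 -.334 .017 -140.2; python3 drive.py '[[0,0,-0.01,0,0,0],[0,0,-0.03,0,0,0],[0,0,-0.06,0,0,0],[0,0,-0.095,0,0,0],[0,0,-0.13,0,0,0],[0,0,-0.15,0,0,0],[0,0,-0.15,0,0,0]]';python3 to.py .5140 .1515 .15 -68.5
```

```text
time_s: 8.62
tcp_pos: [0.5059, -0.332, 0.017]
eef_rot: [180.0, -0.0, -139.7]
contact_force: [0.8, -0.2, 0.6]
gripper_width: 0.0247
gripper_force: 0.0
time_s: 9.12
tcp_pos: [0.5068, -0.3318, 0.0175]
eef_rot: [-180.0, 0.0, -139.7]
contact_force: [-0.2, -0.5, -0.3]
gripper_width: 0.0121
gripper_force: 12.0
[-0.0003 -0.0031  0.0005] [-0.   0.   0.5] rows 0.1 yaw -139.6998319220913 t 9.1167
time_s: 9.7
tcp_pos: [0.5094, -0.3331, 0.1742]
eef_rot: [-179.5, 0.2, -139.7]
contact_force: [0.5, -1.2, 0.3]
gripper_width: 0.012
gripper_force: 12.0
[-0.3172  0.3666  0.0224] [ -0.57  -0.1  -71.15] rows 11.6 yaw -139.65094696392413 t 9.7
```

```bash
python3 drive.py '[[-0.027,0.031,0,0,0,-6],[-0.054,0.062,0,0,0,-12],[-0.081,0.093,0,0,0,-18],[-0.108,0.124,0,0,0,-24],[-0.135,0.155,0,0,0,-30],[-0.162,0.186,0,0,0,-36],[-0.189,0.217,0,0,0,-42],[-0.216,0.248,0,0,0,-48],[-0.243,0.279,0,0,0,-54],[-0.27,0.31,0.01,0,0,-60],[-0.297,0.34,0.02,0,0,-66],[-0.317,0.366,0.022,0,0,-71]]'; python3 drive.py '[[0,0,0,0,0,0],[0,0,0,0,0,0],[0,0,0,0,0,0],[0,0,0,0,0,0]]'; python3 to.py .5159 .1522 .115 -68.6
```

```text
time_s: 10.7
tcp_pos: [0.5109, 0.1547, 0.1446]
eef_rot: [179.9, 0.0, -68.4]
contact_force: [0.9, 0.1, -0.5]
gripper_width: 0.0119
gripper_force: 12.0
time_s: 11.03
tcp_pos: [0.5117, 0.1515, 0.1457]
eef_rot: [180.0, 0.0, -68.8]
contact_force: [0.6, -0.1, -1.0]
gripper_width: 0.0117
gripper_force: 12.0
[ 0.0009 -0.0042  0.0307] [ 0.    0.   -0.18] rows 0.7 yaw -68.780557413895 t 11.0333
```

```bash
python3 drive.py '[[0.001,-0.0042,0.01,0,0,0],[0.001,-0.0042,0.025,0,0,0],[0.001,-0.0042,0.031,0,0,0],[0.001,-0.0042,0.031,0,0,0],[0.001,-0.0042,0.031,0,0,0],[0.001,-0.0042,0.031,0,0,0]]'; python3 - <<'E'
from h import *
c=cap('scene');f=c['frame'][:,:,::-1]
cv2.imwrite('pics/hover.png',cv2.resize(f[190:310,365:525],None,fx=5,fy=5,interpolation=cv2.INTER_CUBIC))
E
python3 to.py .5159 .1522 .0815 -68.6
```

```text
time_s: 11.53
tcp_pos: [0.5165, 0.1526, 0.1148]
eef_rot: [-180.0, -0.0, -68.7]
contact_force: [-0.8, -0.1, 0.5]
gripper_width: 0.0118
gripper_force: 12.0
[0.0004 0.0009 0.0335] [-0.05  0.   -0.12] rows 0.8 yaw -68.72302202886607 t 11.5833
```

View pics/hover.png

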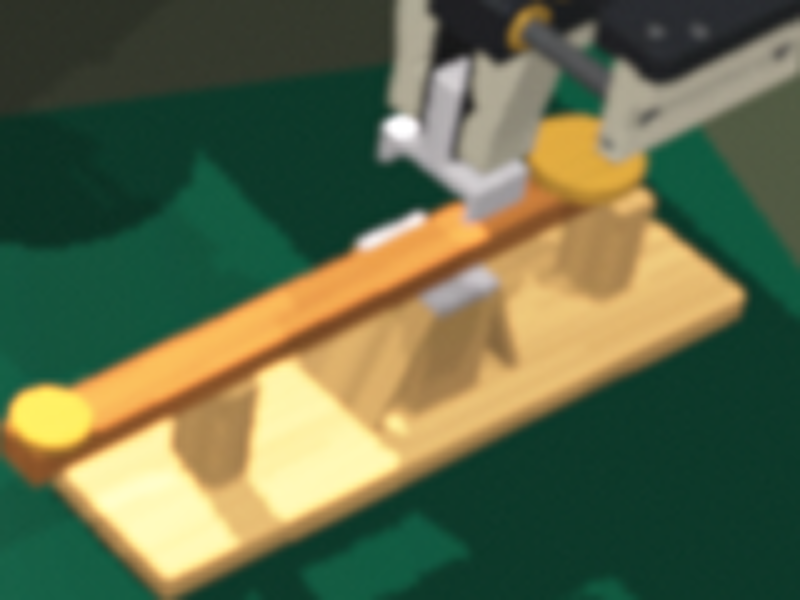

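The enlarged hover view shows the saddle held upright and square over the bar, with its near cheek's lower edge at about (470,220)-(525,187). The bar is still level. I'll check the cheek position in numbers.

```bash
python3 - <<'E'
from h import *
c=load('scene');O=np.array([.514,.1515]);ya=np.radians(109.38);X=np.array([np.cos(ya),np.sin(ya)]);Y=np.array([-X[1],X[0]])
f=lambda u,v,z:(lambda q:print((q-O)@X,(q-O)@Y))(px(c,365+(u+.5)/5-.5,190+(v+.5)/5-.5,z)[:2])
f(470,220,.0975);f(525,187,.0975);f(380,160,.0975);f(428,308,.06-.006+.0);f(422,295,.06);f(483,267,.06)
E
```

```text
-0.008373495276642367 -0.022372021553610198
0.018154904883275383 -0.019400086152623692
-0.013313663263270355 0.015730880880776635
-0.010017440553632 -0.014070384310910797
-0.01268548447721105 -0.012744517589845395
0.014071176007521075 -0.012898607632830168
```

```bash
python3 drive.py '[[0.001,0,0.008,0,0,0],[0.002,0,0.018,0,0,0],[0.002,0,0.025,0,0,0],[0.002,0,0.029,0,0,0],[0.002,0,0.032,0,0,0],[0.002,0,0.033,0,0,0],[0.002,0,0.033,0,0,0],[0.002,0,0.033,0,0,0]]'; python3 to.py .5159 .1522 .0805 -68.6; python3 - <<'E'
from h import *
c=cap('scene');f=c['frame'][:,:,::-1]
cv2.imwrite('pics/down.png',cv2.resize(f[190:310,365:525],None,fx=5,fy=5,interpolation=cv2.INTER_CUBIC))
E
```

```text
time_s: 12.25
tcp_pos: [0.517, 0.1511, 0.0816]
eef_rot: [-180.0, -0.0, -68.7]
contact_force: [0.4, 0.3, 0.6]
gripper_width: 0.0117
gripper_force: 12.0
[-0.0014  0.0006  0.0011] [-0.01 -0.   -0.09] rows 0.0 yaw -68.69345885698941 t 12.25
```

View pics/down.png

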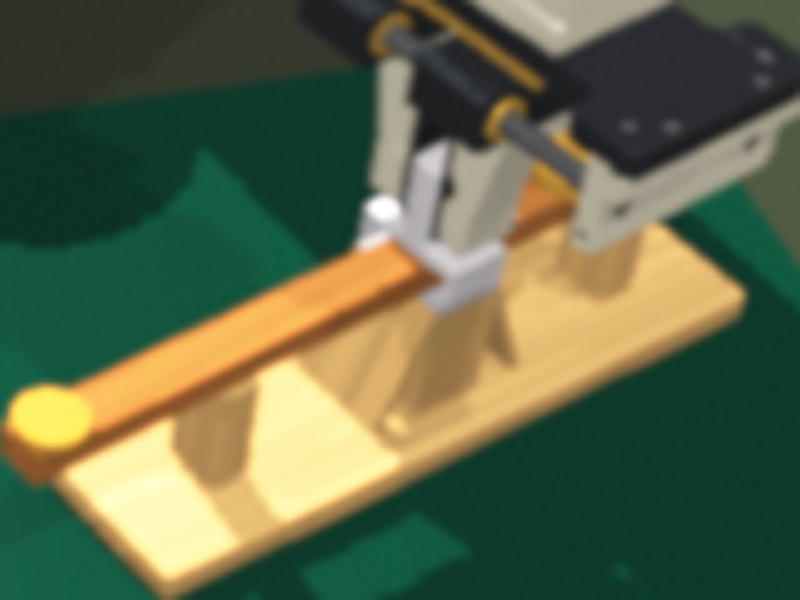

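The saddle is astride the bar, its near cheek at about (465,280), directly over the steel edge. The bar is still level, so I'll release and retreat.

```bash
python3 drive.py '[[0,0,0.0005,0,0,0],[0,0,0.0005,0,0,0],[0,0,0.0005,0,0,0],[0,0,0.0005,0,0,0],[0,0,0.0005,0,0,0],[0,0,0.0005,0,0,0],[0,0,0.0005,0,0,0],[0,0,0.0005,0,0,0]]' 0.04;  python3 drive.py '[[0,0,-0.008,0,0,0],[0,0,-0.03,0,0,0],[0,0,-0.06,0,0,0],[0,0,-0.1,0,0,0],[0,0,-0.14,0,0,0],[0.02,0,-0.15,0,0,0],[0.05,0,-0.15,0,0,0],[0.09,0,-0.15,0,0,0],[0.13,0,-0.15,0,0,0],[0.17,0,-0.15,0,0,0],[0.21,0,-0.15,0,0,0],[0.25,0,-0.15,0,0,0]]'; python3 drive.py '[[0,0,0,0,0,0],[0,0,0,0,0,0],[0,0,0,0,0,0],[0,0,0,0,0,0],[0,0,0,0,0,0],[0,0,0,0,0,0],[0,0,0,0,0,0],[0,0,0,0,0,0]]'; python3 bar.py; python3 - <<'E'
from h import *
c=load('top');g=cap('scene')
a=cv2.resize(c['frame'][195:315,100:300,::-1],(800,300)[:1]+(480,))[:300*1]
a=cv2.resize(c['frame'][195:315,100:300,::-1],(500,300));b=cv2.resize(g['frame'][190:310,365:525,::-1],(400,300))
b=cv2.resize(b,(500,300));cv2.imwrite('pics/end.png',np.vstack([a,b]))
P=cloud(c);O=np.array([.514,.1515]);ya=np.radians(109.38);X=np.array([np.cos(ya),np.sin(ya)]);Y=np.array([-X[1],X[0]])
q=P[195:315,100:300].reshape(-1,3);m=(q[:,2]>.1)&(q[:,2]<.114);q=q[m];print('tab top',m.sum(),np.c_[(q[:,:2]-O)@X,(q[:,:2]-O)@Y,q[:,2]].mean(0))
E
```

```text
time_s: 12.97
tcp_pos: [0.5169, 0.151, 0.081]
eef_rot: [-180.0, -0.0, -68.7]
contact_force: [0.5, 0.7, 0.4]
gripper_width: 0.0402
gripper_force: 0.0
time_s: 13.97
tcp_pos: [0.608, -0.0838, 0.2319]
eef_rot: [-180.0, -0.0, -68.7]
contact_force: [1.3, 1.9, 0.2]
gripper_width: 0.0398
gripper_force: 0.0
time_s: 14.63
tcp_pos: [0.6076, -0.0812, 0.2312]
eef_rot: [-180.0, -0.0, -68.6]
contact_force: [-0.5, 0.2, -0.4]
gripper_width: 0.04
gripper_force: 0.0
-0.16 106 [-0.1599 -0.0061  0.0754] 0.024128837960270967
-0.14 87 [-0.14   -0.0055  0.0716] 0.019676670369800423
-0.12 90 [-0.1201 -0.0048  0.0717] 0.01858785513579802
-0.10 88 [-0.1    -0.0043  0.0713] 0.01866567929090138
-0.08 89 [-0.0798 -0.0037  0.0714] 0.01816214805996935
-0.06 90 [-0.0602 -0.0033  0.0714] 0.019353791387688772
-0.04 88 [-0.0399 -0.0028  0.0715] 0.01889005780073976
-0.02 91 [-0.02   -0.0024  0.0715] 0.019442353914951537
-0.00 114 [-0.0004  0.0057  0.0759] 0.04375938125421985
small 175 [-0.1598 -0.0064  0.0754] -0.1714370536516915 -0.14765482799777346
tab top 62 [-0.00641501 -0.0013777   0.1069591 ]
```

View pics/end.png

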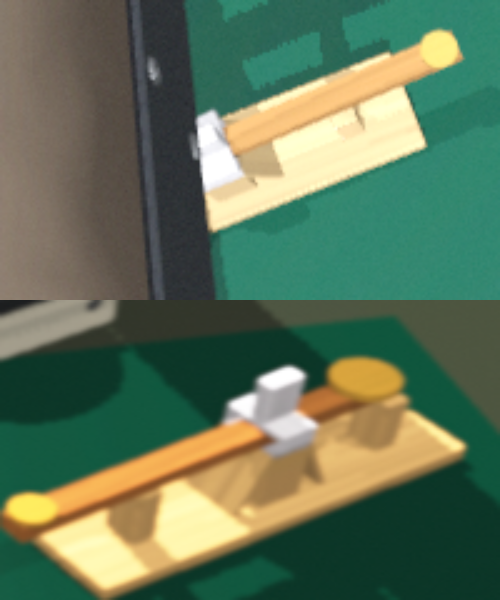

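The final view shows the saddle upright astride the bar over the edge, at about (280,410). The bar is level at 71.5 mm along the visible part, and the tab top is at 107 mm, so the plate is seated. The fingers are clear, so I'll hand it in.

```bash
python3 -c "
from plant import r, vision, job
print(job.close_job())"
```

```text
the job is handed in; nothing more can be done
None
```

I handed the job in at about 15 s: the bar balances level with its origin at −0.042 m (target −0.040), and the saddle sits upright astride it over the edge. No verdict was printed, and the arm partly hid the saddle from the top camera at the end, so I estimate its position along the bar as within a few millimetres of the middle.

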